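# Knock down the ejector pin of the brass denture flask

## Robot

A 6-joint arm with a two-finger parallel gripper is mounted at the origin on a cart in front of the work surface, level with it; the furniture and walls round the work are solid. World frame = base frame: x ahead of the robot, y to its left, z up, the work surface at z = 0. Lengths are in mm, angles in rad, forces in N, time in s.
With the tool pointing down it reaches from about 225 to 875 mm from the base axis. Payload 3.4 kg.
Tool frame: the origin (TCP) lies between the finger pads; the fingertips stand ctrl.nose_length ahead of it and the grasp point (between the pads) lies 2 mm behind it (ctrl.nose_length is the distance from the TCP to the fingertips, in mm); z points along the fingers, y is the line along which they close (so a half turn about z gives the same grasp; the last joint's range is limited). The gripper opens to 85 mm and grips with 20 to 120 N. Pads are 22 mm wide; open, the fingers measure 114 mm over their backs; the gripper's body (76 mm by 85 mm) begins 54 mm behind the grasp point. The pads swing forward as they close: fully open they stand 13 mm farther back than shut.
Start: joints at [1.137, 0.276, 1.505, -0, 1.361, -0.121], TCP at [176.958, 547.126, 248.328] pointing down, gripper open.
Joint ranges: [-2.89, 2.89], [-0.75, 2.08], [0.22, 2.7], [-1.18, 4.32], [0.11, 2.71], [-2.7, 2.7]. Speed limits (rad/s): [2.57, 2.57, 3.14, 3.14, 3.14, 3.14].

## Interface

Orientations are given as a unit quaternion [w, x, y, z].
In Python, from rig import ctrl, optics, spotter gives the robot as it stands. The module is installed in compiled form; this text tells all that it offers.
- The arm moves only by the shell command python3 -m jog 'ROWS' [OPENING] [FORCE]. ROWS is JSON, a list of rows, each a list of 4 numbers: the shift along the tool's x, y, z in cm, then the turn about the tool's z in degrees. A call has 1 to 5 rows; each row shifts and turns the commanded pose from where the row before left it, along the tool's axes as they then stand; what a row does not reach is not made up. A row lasts 1/12 s, in which the tool goes at most 41.7 mm and 7.16 degrees, less where a joint would pass 70% of its speed; a pose out of reach is approached as far as the arm can. A call with a gripper value outside its range is refused whole. OPENING is the opening, from 0 (shut) to 1 (fully open), set as the call begins (- or left out, the last holds). The fingers move at their own pace and stop on an object; FORCE is the grip in N (left out, the last holds). Time passes only in rows, so rows that do not move let the fingers close. It gives the time, the measured TCP pose, the force, the opening and the grip force at its end, in the units of the state.
- ctrl.get_state(): the state, without advancing time (a new reading comes with each control period).
- optics.grab_frame(name): name is "side" or "top"; returns a dict with "image" (384x512x3 uint8, red, green, blue), "fx", "fy", "cx", "cy" (pixels), "dist" ([k1, k2, p1, p2, k3] as OpenCV has them; the pictures are not rectified), "R" (3x3) and "t" (3): a world point X has camera coordinates R X + t. Camera axes: x right, y down, z forward; pixel columns grow to the right and rows downward; lengths in mm; the calibration is good to about 2 mm. A picture is of the moment at which its call begins. There is no depth.
- ctrl.close_job(): hands the job in; it is judged then, once.
Trained networks look in a picture, given as the dict that the camera call returned (one of the last four; its "shot" number tells which), for a name from the list of things; names that differ only in an ending like _2 or _b are one class to them, and where a whole thing is asked for, a point or a joint stands for the part that bears it (a point fixed in the world has none). Each returns a list of dicts, best first, with "confidence" (0 to 1); they miss things now and then, are a little off and sometimes report something else, mostly with a low value. They report only what shows in the picture. A call takes as long as a camera call. They do not tell look-alikes from the thing itself.
- spotter.look_for(name, picture): "uv" ([column, row] in pixels, amid what is visible of it).
The state is a dict: "time": time; "joint_positions": joint angles; "dq": joint speeds; "tau": joint torques, N m; "eef_pos": TCP position; "orientation": TCP orientation; "ft_force": force on the tool from outside, world axes, zero at the start; "moment": the same for the moment, N m; "gripper_width": finger opening in mm; "finger_force": force on a finger pad.
Only numpy, scipy, OpenCV 4.12 (cv2) and the standard library are available. Lean on these libraries where they do the work, as an engineer would, in place of code of your own. Each camera call takes 0.05 s, during which the arm holds its last target. There are 200 camera calls.

## Task

Pick up the small mallet and strike the ejector pin of the brass flask down, briskly, until its head is fully home on its collar. Use only the mallet on the brass flask, not the gripper itself, and leave the pin of the grey flask up. Then put the mallet back down on the worktop and let go.

Things in the scene. Friction and masses are not known exactly. Their poses are not given: they have to be found in the camera images.
- mallet: Mallet, 0.25 kg, standing on one face of its head: upright barrel head 56 mm tall, 40 across, steel with flat white nylon faces at top and bottom. Flat-sided wooden handle, 18 mm wide, 22 high, runs level at the head's mid height towards the mallet's -x, 26 to 132 mm from the head's axis; at the start roughly towards the robot. Origin: head's centre, 28 mm above its face; z up the head's axis.
- brass_flask: Round two-part denture flask of yellow brass, 98 mm across, fixed. Origin: centre of its underside, on the worktop; z up. Lid 48 mm high; on the origin's axis a collar 26 mm across ends 52 mm up, and the ejector pin stands upright in it: steel mushroom head 23 mm across, 7 thick, its flat top 74 mm above the worktop minus the pin's joint value.
- brass_pin (a joint): Ejector pin of the brass flask: how far down it is, in m. Starts at 0 (fully up) to 0.004; 0.015 is fully home, its head resting on the collar, top 59 mm above the worktop. A spring ring grips it with about 8 N: it stays wherever it is left and does not come back up.
- grey_pin (a joint): The same pin in the other flask, alike in shape and size but of grey metal. The flasks stand side by side, left and right in either order, centres at least 0.16 m apart. Same values; starts at 0 to 0.004 and is to stay up.
Mind the look-alikes: they are no part of the job. Leave any purple look-alike of the part that bears grey_pin alone.

How it is judged:
By the outcome, as a careful person would: the job done as asked, in the order asked, and still so for the second after the job is handed in, with the robot touching nothing.
It also fails if it takes over 40 s, if anything falls off the work surface, if the arm or the gripper's body presses on something with over 40 N, if the wrist force passes 120 N, or if a joint passes its speed limit or range.

## Working session

There is one attempt and no reset: what is moved stays moved. The work goes in short steps, Python scripts to look and compute and a shell command to move; the robot and the scene stay as the last step left them, time stands still between calls to the robot, and variables do not carry over. Pictures are saved under pics/ and viewed, at most 10 in all, crops included, and the job is handed in when it is done.

```bash
mkdir -p pics; cat > h.py <<'E'
import numpy as np, cv2
from rig import ctrl, optics, spotter
def ray(f,uv):
    K=np.array([[f["fx"],0,f["cx"]],[0,f["fy"],f["cy"]],[0,0,1]],float)
    n=cv2.undistortPoints(np.array([[uv]],float),K,np.array(f["dist"],float))[0,0]
    R=np.array(f["R"]);t=np.array(f["t"]);return -R.T@t, R.T@np.array([n[0],n[1],1])
def onz(f,uv,z):
    o,d=ray(f,uv);return (o+d*(z-o[2])/d[2]).round(1)
def proj(f,X):
    K=np.array([[f["fx"],0,f["cx"]],[0,f["fy"],f["cy"]],[0,0,1]],float)
    return cv2.projectPoints(np.array(X,float).reshape(-1,3),cv2.Rodrigues(np.array(f["R"]))[0],np.array(f["t"],float),K,np.array(f["dist"],float))[0][:,0].round(1)
def save(f,n,box=None,s=1):
    im=f["image"][:,:,::-1]
    if box: im=im[box[1]:box[3],box[0]:box[2]]
    cv2.imwrite("pics/"+n,cv2.resize(im,None,fx=s,fy=s,interpolation=cv2.INTER_CUBIC))
E
python3 - <<'E'
from h import *
s=ctrl.get_state();print(s,ctrl.nose_length)
for c in("top","side"):
    f=optics.grab_frame(c);save(f,c+"0.png",None,1.5)
    print(c,(-np.array(f["R"]).T@np.array(f["t"])).round())
    for n,z in(("mallet",28),("brass_flask",48),("brass_pin",74),("grey_pin",74)):
        for r in spotter.look_for(n,f):print(n,r,onz(f,r["uv"],z))
E
```

```text
{'time': 0.0, 'joint_positions': array([ 1.13702179e+00,  2.76614584e-01,  1.50613222e+00, -8.54220872e-07,
        1.36068965e+00, -1.20987032e-01]), 'dq': array([ 4.10276020e-04,  5.51928107e-05, -1.69600542e-03,  8.83989792e-04,
        5.20531794e-04,  3.75832430e-04]), 'tau': array([-1.60177995e-03, -4.16771686e+01, -2.45800585e+01, -6.44347128e-04,
        1.10220761e-02,  1.31817757e-05]), 'eef_pos': array([176.72461587, 546.65190738, 247.4288689 ]), 'orientation': array([-2.52049660e-04,  1.55756839e-01,  9.87794998e-01, -8.86777557e-04]), 'ft_force': array([-0.2414478 , -0.36793185,  0.29567936]), 'moment': array([-0.0039186 ,  0.02719155,  0.02146798]), 'finger_force': 0.0, 'gripper_width': 85.26433171763587} 17.0
top [ 380.  -70. 1030.]
mallet {'uv': [360.2, 193.6], 'confidence': 0.67} [ 497.1 -353.8   28. ]
mallet {'uv': [261.3, 168.8], 'confidence': 0.42} [562.5 -80.5  28. ]
brass_flask {'uv': [185.9, 197.3], 'confidence': 0.8} [478.5 121.3  48. ]
brass_pin {'uv': [183.5, 198.6], 'confidence': 0.49} [472.4 122.4  74. ]
grey_pin {'uv': [313.6, 212.9], 'confidence': 0.57} [ 439.5 -217.7   74. ]
grey_pin {'uv': [258.3, 169.2], 'confidence': 0.54} [552.9 -72.1  74. ]
side [  498. -1012.   549.]
mallet {'uv': [249.9, 271.6], 'confidence': 0.8} [ 502.  -356.8   28. ]
brass_flask {'uv': [241.6, 176.2], 'confidence': 0.93} [479.2  47.   48. ]
brass_pin {'uv': [241.1, 158.8], 'confidence': 0.45} [476.8 111.8  74. ]
grey_pin {'uv': [229.3, 216.5], 'confidence': 0.59} [ 456.  -218.8   74. ]
```

View pics/top0.png

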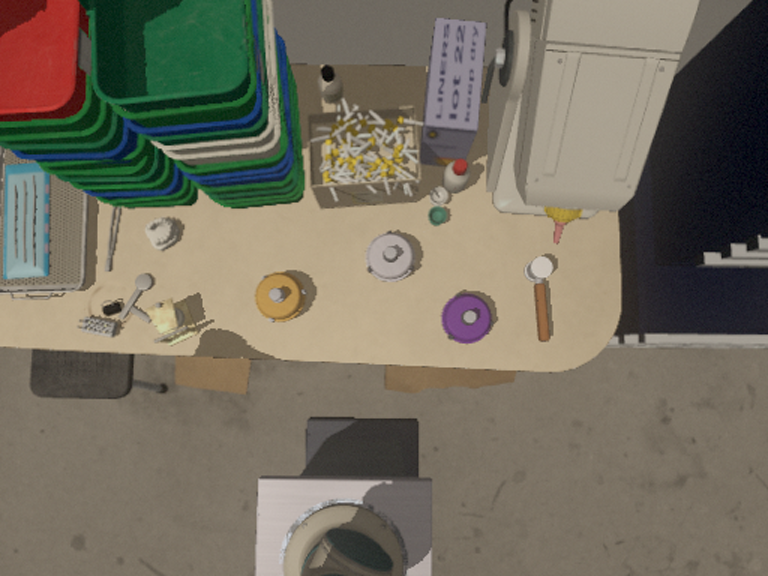

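View pics/side0.png

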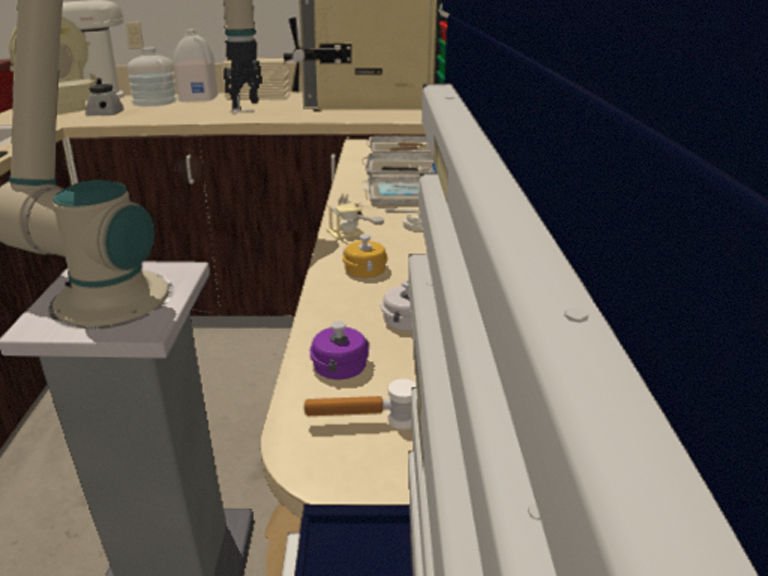

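In view (pixels of the 1.5x top picture, 1.5x side in brackets):
- **Mallet:** white and steel head at (541,268), handle to (543,340) [side head (402,400)]. The dental mirror or spoon at (144,283) is not it.
- **Flasks:** brass/yellow at (279,297) [(365,258)], grey at (390,256) and purple at (467,318). The purple one is a look-alike and is left alone.

The machine stands just beyond the mallet head. I'll check the choice in one close crop and measure there.

```bash
python3 - <<'E'
from h import *
f=optics.grab_frame("top");g=optics.grab_frame("side")
a=cv2.resize(f["image"][165:235,155:225],None,fx=5,fy=5,interpolation=2)
b=cv2.resize(f["image"][165:235,325:395],None,fx=5,fy=5,interpolation=2)
c=cv2.resize(g["image"][145:190,220:265],(350,350),interpolation=2)
d=cv2.resize(g["image"][240:300,200:280],(440,350)[:2],interpolation=2)[:,:350]
d=cv2.resize(g["image"][240:300,200:280],(350,262),interpolation=2);d=np.vstack([d,np.zeros((88,350,3),np.uint8)])
im=np.vstack([np.hstack([a,b]),np.hstack([c,d])]);im=cv2.resize(im,(600,600))
cv2.imwrite("pics/crop.png",im[:,:,::-1])
E
```

```text
(no output)
```

View pics/crop.png

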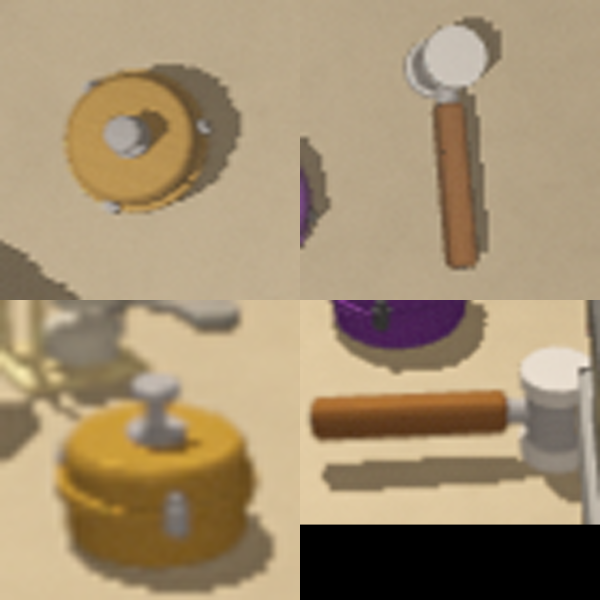

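The crop confirms the choice: a yellow brass flask with its pin head at about (184,196) in the top picture, and a mallet with its top face at (360.7,177.8) and its handle running to (361.8,226.6).

```bash
python3 - <<'E'
from h import *
from scipy.spatial.transform import Rotation as Ro
f=optics.grab_frame("top");g=optics.grab_frame("side")
def tri(p,q):
    o1,d1=ray(f,p);o2,d2=ray(g,q);d1/=np.linalg.norm(d1);d2/=np.linalg.norm(d2)
    s=np.linalg.lstsq(np.c_[d1,-d2],o2-o1,rcond=None)[0];a=o1+s[0]*d1;b=o2+s[1]*d2
    return ((a+b)/2).round(1),np.linalg.norm(a-b).round(1)
print("pin",onz(f,(183.7,195.8),72),tri((183.7,195.8),(242.9,156.6)))
print("head",onz(f,(360.7,177.8),56),tri((360.7,177.8),(268,256.8)))
print("handle",onz(f,(359.3,188.8),39),onz(f,(361.8,226.6),39))
# blobs
im=f["image"];hsv=cv2.cvtColor(im,cv2.COLOR_RGB2HSV)
m=((hsv[...,0]>3)&(hsv[...,0]<16)&(hsv[...,1]>130)&(hsv[...,2]>60)).astype(np.uint8);m[:,:340]=0;m[:,380:]=0;m[:184]=0;m[235:]=0
ys,xs=np.nonzero(m);print(len(xs))
if len(xs)>20:
    for r in(190,200,210,220,225):
        q=xs[ys==r]; print(r,q.min() if len(q) else 0,q.max() if len(q) else 0, onz(f,(q.mean(),r),36) if len(q) else 0)
    print(ys.min(),ys.max())
q=ctrl.get_state()["orientation"];M=Ro.from_quat(q[[1,2,3,0]]).as_matrix();print(M.round(3))
# wide: side/top bars of machine
E
```

```text
pin [480.  122.5  72. ] (array([480.8, 121.6,  76.7]), np.float64(2.5))
head [ 536.7 -348.1   56. ] (array([ 537.2, -347.6,   57.8]), np.float64(1.5))
handle [ 509.  -348.5   39. ] [ 406.3 -353.4   39. ]
209
190 357 362 [ 506.1 -349.8   36. ]
200 359 362 [ 478.6 -352.    36. ]
210 359 364 [ 451.3 -354.3   36. ]
220 360 365 [ 424.2 -356.5   36. ]
225 360 365 [ 410.7 -356.3   36. ]
190 226
[[-0.951  0.308  0.   ]
 [ 0.308  0.951  0.   ]
 [-0.     0.    -1.   ]]
```

```bash
python3 -m jog '[[-2.2,-2.9,0,0],[-2.3,-3.05,0,0],[-2.3,-3.05,0,0],[-2.3,-3.05,0,0],[-2.3,-3.05,0,0]]' 0.7 60
python3 -m jog '[[-2.3,-3.05,0,0],[-2.3,-3.05,0,0],[-2.3,-3.05,0,0],[-2.3,-3.05,0,0],[-2.3,-3.05,0,0]]'
python3 -m jog '[[-2.3,-3.05,0,0],[-2.3,-3.05,0,0],[-2.3,-3.05,0,0],[-2.3,-3.05,0,0],[-2.3,-3.05,0,0]]'
```

```text
time: 1.12
eef_pos: [239.1, 366.8, 248.3]
orientation: [0.0, 0.155, 0.988, 0.0]
ft_force: [0.7, -0.1, 0.1]
gripper_width: 59.6
finger_force: 0.0
time: 1.53
eef_pos: [301.5, 186.3, 248.6]
orientation: [0.001, 0.155, 0.988, 0.0]
ft_force: [1.1, 0.3, 0.4]
gripper_width: 59.6
finger_force: 0.0
time: 1.95
eef_pos: [364.1, 5.5, 248.7]
orientation: [0.001, 0.156, 0.988, 0.0]
ft_force: [1.1, 0.3, 0.2]
gripper_width: 59.8
finger_force: 0.0
```

```bash
python3 -m jog '[[-2.3,-3.05,0,0],[-2.3,-3.05,0,0],[-2.3,-3.05,0,0],[-2.3,-3.05,0,0],[-2.3,-3.05,0,0]]'
python3 -m jog '[[-2.2,-2.9,0,0],[-2.2,-2.9,0,0],[-2.2,-2.9,0,0],[-2.2,-2.9,0,0],[-2.2,-2.9,0,0]]'
python3 -m jog '[[0,0,0,-5.5],[0,0,0,-5.5],[0,0,0,-5.5],[0,0,0,-5.3],[0,0,0,0]]'
python3 - <<'E'
from h import *
from scipy.spatial.transform import Rotation as Ro
s=ctrl.get_state();q=s["orientation"];M=Ro.from_quat(q[[1,2,3,0]]).as_matrix();p=s["eef_pos"]
print(p,M[:,1].round(3),np.degrees(np.arctan2(M[1,1],M[0,1])),s["joint_positions"].round(2))
print(M.T@(np.array([487,-351.3,26])-p))
E
```

```text
time: 2.37
eef_pos: [426.6, -175.2, 248.5]
orientation: [0.0, 0.156, 0.988, 0.0]
ft_force: [0.7, 2.0, 0.6]
gripper_width: 60.2
finger_force: 0.0
time: 2.78
eef_pos: [486.8, -346.8, 248.2]
orientation: [0.0, 0.156, 0.988, 0.0]
ft_force: [1.6, 0.5, -0.7]
gripper_width: 60.1
finger_force: 0.0
time: 3.2
eef_pos: [486.5, -345.1, 248.1]
orientation: [-0.0, -0.034, 0.999, 0.0]
ft_force: [-0.3, -0.1, 0.3]
gripper_width: 59.7
finger_force: 0.0
[ 486.45364071 -345.06513411  248.08995034] [-0.069  0.998  0.   ] 93.94668884007169 [-0.73  0.31  1.46  0.    1.38 -2.37]
[-1.52624429e-01 -6.32809883e+00  2.22087933e+02]
```

```bash
python3 -m jog '[[0,-0.6,3.2,0],[0,0,3.4,0],[0,0,3.4,0],[0,0,3.4,0],[0,0,2.6,0]]'
python3 - <<'E'
from h import *
f=optics.grab_frame("side");g=optics.grab_frame("top")
a=cv2.resize(f["image"][190:310,190:300],(550,600),interpolation=2)
cv2.imwrite("pics/pre.png",a[:,:,::-1]); print(ctrl.get_state()["eef_pos"])
b=cv2.resize(g["image"][160:240,320:400],(600,600),interpolation=2);cv2.imwrite("pics/pre2.png",b[:,:,::-1])
E
```

```text
time: 3.62
eef_pos: [486.0, -350.0, 85.9]
orientation: [-0.001, -0.033, 0.999, 0.001]
ft_force: [-0.1, 0.3, -1.4]
gripper_width: 59.9
finger_force: 0.0
[ 484.14137718 -348.3318955    83.80696043]
```

View pics/pre.png

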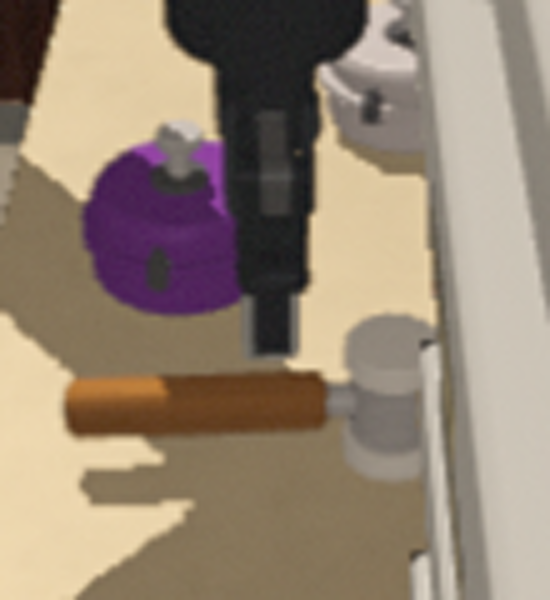

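The picture shows the fingers at (270,340), right above the handle and clear of the head at (390,395). Next I go down and grip.

```bash
python3 -m jog '[[0,0,2.2,0],[0,0,2.0,0],[0,0,1.6,0],[0,0,0,0],[0,0,0,0]]'
python3 -m jog '[[0,0,0,0],[0,0,0,0],[0,0,0,0],[0,0,0,0],[0,0,0,0]]' 0 120
```

```text
time: 4.13
eef_pos: [487.5, -351.3, 31.3]
orientation: [0.0, -0.033, 0.999, -0.0]
ft_force: [0.0, -0.4, -0.2]
gripper_width: 59.8
finger_force: 0.0
time: 4.55
eef_pos: [487.7, -351.6, 32.0]
orientation: [0.001, -0.034, 0.999, -0.001]
ft_force: [-0.4, 0.2, 5.5]
gripper_width: 15.9
finger_force: 116.8
```

```bash
python3 -m jog '[[0,0,-1.5,0],[0,0,-2.5,0],[0,0,-3.5,0],[0,0,-3.5,0],[0,0,-3,0]]'
python3 - <<'E'
from h import *
from scipy.spatial.transform import Rotation as Ro
f=optics.grab_frame("side");g=optics.grab_frame("top")
a=cv2.resize(f["image"][160:280,190:300],(550,600),interpolation=2)
cv2.imwrite("pics/lift.png",a[:,:,::-1]); s=ctrl.get_state();print(s["eef_pos"],s["gripper_width"],s["ft_force"])
q=s["orientation"];M=Ro.from_quat(q[[1,2,3,0]]).as_matrix()
print(M.T@np.array([480-537,122-(-348),0]))
E
```

```text
time: 4.97
eef_pos: [486.7, -350.7, 172.4]
orientation: [0.0, -0.034, 0.999, -0.0]
ft_force: [-0.2, -0.3, -2.4]
gripper_width: 15.6
finger_force: 117.1
[ 489.44844499 -353.13766635  176.32106988] 15.999932212802232 [-0.29512572 -0.22751706 -2.16232411]
[ 25.07881213 472.76024987  -4.21892471]
```

View pics/lift.png

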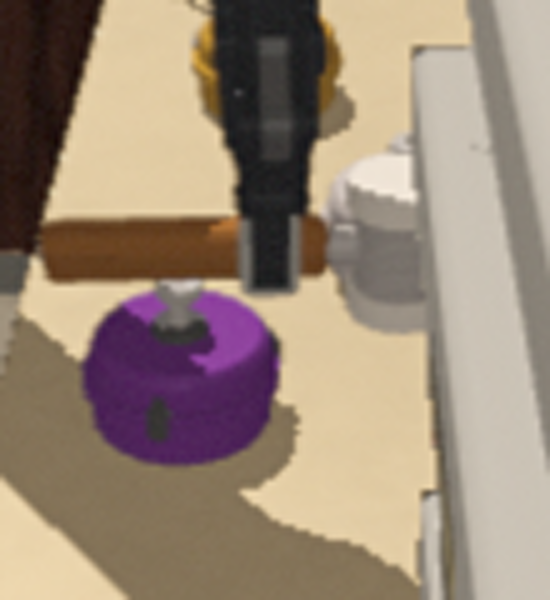

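The mallet is held level, with the handle between the pads at (270,250). Next I carry it over to the brass flask.

```bash
python3 -m jog '[[0.1,1.8,0,0],[0.2,3,0,0],[0.2,3.8,0,0],[0.2,3.8,0,0],[0.2,3.8,0,0]]'
python3 -m jog '[[0.2,3.8,0,0],[0.2,3.8,0,0],[0.2,3.8,0,0],[0.2,3.8,0,0],[0.2,3.8,0,0]]'
python3 -m jog '[[0.2,3.8,0,0],[0.2,3.5,0,0],[0.2,3,0,0],[0.2,1.8,0,0],[0,0,0,0]]'
python3 - <<'E'
from h import *
f=optics.grab_frame("top");g=optics.grab_frame("side")
a=cv2.resize(f["image"][160:230,150:220],(400,400),interpolation=2)
b=cv2.resize(g["image"][120:200,210:290],(400,400),interpolation=2)
cv2.imwrite("pics/over.png",np.hstack([a,b])[:,:,::-1]); s=ctrl.get_state();print(s["eef_pos"],s["gripper_width"],s["ft_force"])
print(proj(f,[480,122.5,74]),proj(g,[480,122.5,74]))
E
```

```text
time: 5.48
eef_pos: [465.3, -187.9, 168.8]
orientation: [-0.001, -0.033, 0.999, 0.001]
ft_force: [0.9, -0.0, -1.7]
gripper_width: 15.6
finger_force: 117.2
time: 5.9
eef_pos: [442.3, 0.9, 169.2]
orientation: [-0.001, -0.034, 0.999, 0.0]
ft_force: [1.0, -0.9, -2.3]
gripper_width: 15.8
finger_force: 117.2
time: 6.32
eef_pos: [425.7, 122.3, 169.2]
orientation: [-0.002, -0.036, 0.999, 0.001]
ft_force: [-0.0, 0.3, -2.3]
gripper_width: 15.9
finger_force: 117.4
[426.86832009 119.49201199 169.39166987] 15.682936732375477 [ 0.61978584 -0.35767134 -2.00247522]
[[183.5 195.7]] [[242.2 157.4]]
```

View pics/over.png

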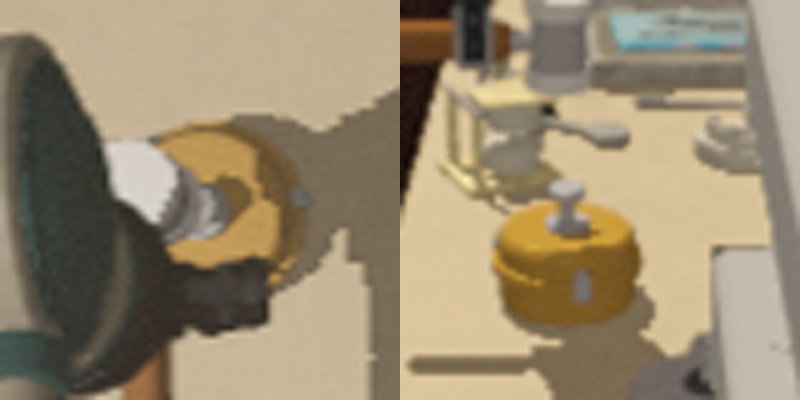

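```bash
python3 -m jog '[[-0.4,-0.1,0,0],[0,0,0,0],[0,0,0,0]]'
python3 - <<'E'
from h import *
P=[]
for i in range(8):
    f=optics.grab_frame("side");P.append(ctrl.get_state()["eef_pos"])
P=np.array(P);m=P.mean(0);print(m,P.std(0)); c=m+[49.5,3.3,-3.5]
print("head",c,proj(f,c), "uv", spotter.look_for("mallet",f))
k=f["image"][115:150,225:265].astype(int);cv2.imwrite("pics/a.png",cv2.resize(f["image"][100:200,200:300],(600,600),interpolation=2)[:,:,::-1])
print(proj(f,c+[0,-20,-28]),proj(f,c+[20,0,0]),proj(f,c+[-20,0,0]))
E
```

```text
time: 6.67
eef_pos: [432.5, 117.5, 170.1]
orientation: [-0.0, -0.033, 0.999, -0.0]
ft_force: [0.1, 0.4, -1.8]
gripper_width: 15.9
finger_force: 117.4
[432.10763988 117.95521833 170.2484344 ] [0.10368804 0.27706696 0.06712082]
head [481.60763988 121.25521833 166.7484344 ] [[242.7 127.7]] uv [{'uv': [239.1, 129.3], 'confidence': 0.6}]
[[242.6 139.3]] [[249.7 127.7]] [[235.7 127.7]]
```

View pics/a.png

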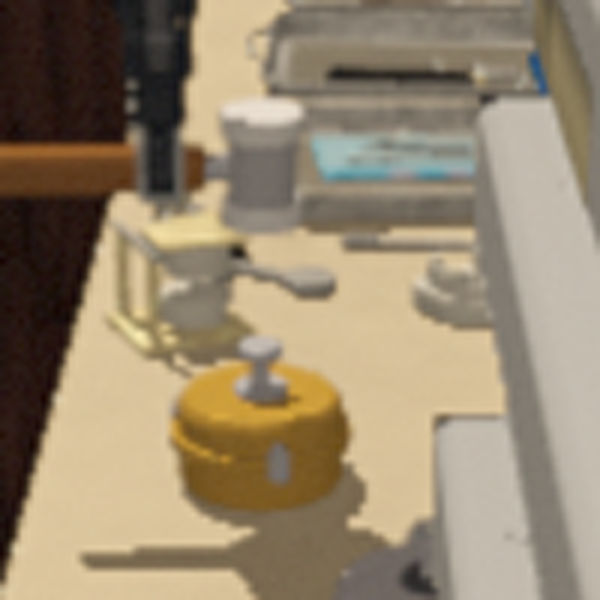

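The side picture shows the mallet head (centre at 260,165) right above the pin head (260,350). Now the first blow, ending just short of home.

```bash
python3 -m jog '[[0,0,1.3,0],[0,0,3.1,0],[0,0,3.2,0]]'
python3 -m jog '[[0,0,0,0]]'
```

```text
time: 7.37
eef_pos: [434.2, 118.8, 95.2]
orientation: [0.003, -0.034, 0.999, 0.0]
ft_force: [1.7, 0.2, 6.7]
gripper_width: 15.6
finger_force: 118.8
time: 7.45
eef_pos: [429.9, 118.2, 91.1]
orientation: [-0.003, -0.034, 0.999, -0.0]
ft_force: [-0.9, -0.2, -2.4]
gripper_width: 15.7
finger_force: 117.9
```

```bash
python3 -m jog '[[0,0,-1.5,0],[0,0,-3,0],[0,0,-2.5,0],[0,0,0,0]]'
cat > look.py <<'E'
import sys
from h import *
P=[];I=[]
for i in range(4):
    f=optics.grab_frame("side");P.append(ctrl.get_state()["eef_pos"]);I.append(f["image"].astype(float))
print(np.mean(P,0),ctrl.get_state()["ft_force"])
im=np.mean(I,0).astype(np.uint8)
cv2.imwrite("pics/"+sys.argv[1],cv2.resize(im[105:190,210:278],(480,600),interpolation=2)[:,:,::-1])
for z in(74,70,63,61,59):print(z,proj(f,[480,122,z]))
E
python3 look.py b.png
```

```text
time: 7.78
eef_pos: [435.5, 119.0, 169.8]
orientation: [0.005, -0.034, 0.999, 0.0]
ft_force: [0.4, -0.3, -2.9]
gripper_width: 15.5
finger_force: 117.9
[432.32612501 118.57752701 165.57179451] [-0.56394605 -0.77878994 -2.79897525]
74 [[242.2 157.5]]
70 [[242.2 158.7]]
63 [[242.2 160.9]]
61 [[242.2 161.5]]
59 [[242.2 162.1]]
```

View pics/b.png

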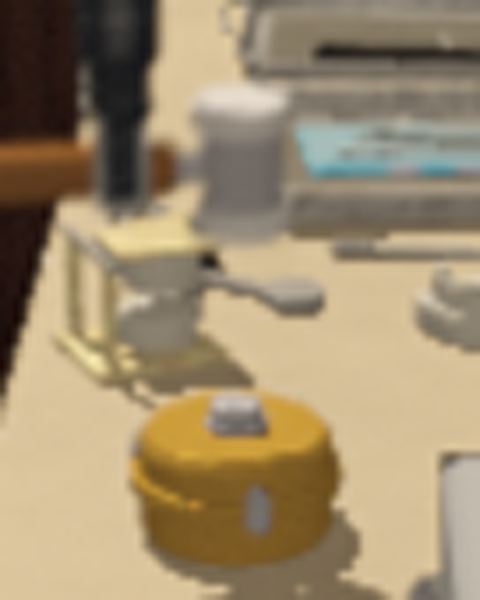

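The pin head now sits almost on its collar at (237,415) and no stem shows. One more brisk blow will make sure of it.

```bash
python3 -m jog '[[0,0,2.3,0],[0,0,3.0,0],[0,0,2.3,0]]'
python3 -m jog '[[0,0,0,0]]'
python3 -m jog '[[0,0,0,0]]'
python3 - <<'E'
from h import *
for i in range(4):
    f=optics.grab_frame("side");s=ctrl.get_state();print(s["eef_pos"].round(1),s["ft_force"].round(1),s["orientation"].round(4))
E
```

```text
time: 8.23
eef_pos: [429.8, 118.2, 86.5]
orientation: [-0.002, -0.034, 0.999, -0.0]
ft_force: [-21.0, -2.9, 39.5]
gripper_width: 15.8
finger_force: 125.5
time: 8.32
eef_pos: [428.1, 118.0, 84.5]
orientation: [-0.005, -0.034, 0.999, -0.0]
ft_force: [-0.3, 0.6, -2.3]
gripper_width: 16.0
finger_force: 122.3
time: 8.4
eef_pos: [430.0, 118.2, 86.4]
orientation: [-0.003, -0.034, 0.999, -0.0]
ft_force: [1.0, -0.6, -1.7]
gripper_width: 15.8
finger_force: 122.3
[431.  118.4  87.2] [-0.6  0.9 -1.6] [-1.600e-03 -3.380e-02  9.994e-01 -1.000e-04]
[431.6 118.4  87.8] [-0.2  0.2 -2.3] [-8.000e-04 -3.380e-02  9.994e-01 -0.000e+00]
[432.  118.5  88.2] [-1.   0.1 -2.3] [-2.000e-04 -3.390e-02  9.994e-01  0.000e+00]
[432.2 118.5  88.5] [-0.   0.6 -1.9] [ 2.000e-04 -3.390e-02  9.994e-01  1.000e-04]
```

```bash
python3 -m jog '[[0,0,0.15,0],[0,0,0.15,0],[0,0,0,0]]'
python3 -m jog '[[0,0,0.15,0],[0,0,0.1,0],[0,0,0,0]]'
```

```text
time: 8.85
eef_pos: [431.9, 118.5, 85.3]
orientation: [0.0, -0.034, 0.999, 0.0]
ft_force: [-0.4, 0.0, -1.5]
gripper_width: 15.6
finger_force: 122.3
time: 9.1
eef_pos: [432.1, 118.5, 83.8]
orientation: [0.0, -0.034, 0.999, 0.0]
ft_force: [-3.8, -0.4, 7.9]
gripper_width: 15.6
finger_force: 123.9
```

```bash
python3 -m jog '[[0,0,0.1,0],[0,0,0,0]]'
python3 -m jog '[[0,0,0.1,0],[0,0,0,0]]'
```

```text
time: 9.27
eef_pos: [432.1, 118.5, 83.5]
orientation: [0.001, -0.034, 0.999, 0.0]
ft_force: [-5.6, -1.2, 13.8]
gripper_width: 15.6
finger_force: 124.9
time: 9.43
eef_pos: [432.0, 118.5, 83.2]
orientation: [0.001, -0.034, 0.999, 0.0]
ft_force: [-7.4, -1.4, 20.3]
gripper_width: 16.0
finger_force: 126.0
```

A slow press of 20 N, well above the ring's 8 N, meets a hard stop, so the pin is home. I lift off and look.

```bash
python3 -m jog '[[0,0,-1,0],[0,0,-2.5,0],[0,0,-3,0],[0,0,-2,0],[0,0,0,0]]'
python3 look.py c.png
```

```text
time: 9.85
eef_pos: [435.1, 118.9, 169.7]
orientation: [0.005, -0.034, 0.999, 0.0]
ft_force: [1.0, -0.2, -2.1]
gripper_width: 15.8
finger_force: 122.2
[431.91054573 118.47123247 165.68907759] [ 0.62647535  0.01873955 -2.7159565 ]
74 [[242.2 157.5]]
70 [[242.2 158.7]]
63 [[242.2 160.9]]
61 [[242.2 161.5]]
59 [[242.2 162.1]]
```

View pics/c.png

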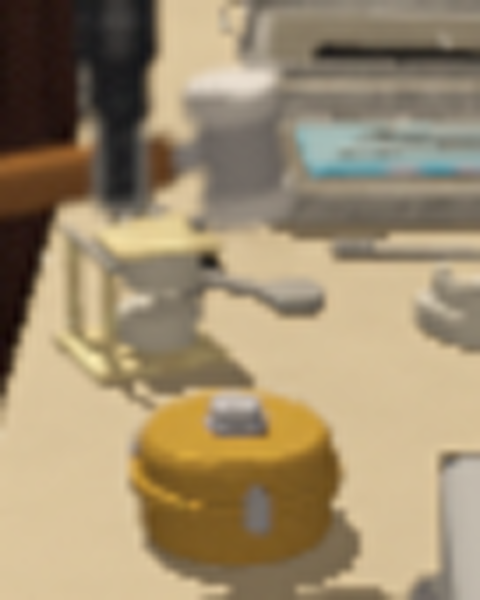

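The pin head sits on its collar at (237,415), same as before the second blow, and the mallet has tilted about 8° in the grip. Next I take it back to its old place.

```bash
python3 -m jog '[[-0.1,-1.8,0,0],[-0.2,-3,0,0],[-0.2,-3.8,0,0],[-0.2,-3.8,0,0],[-0.2,-3.8,0,0]]'
python3 -m jog '[[-0.2,-3.8,0,0],[-0.2,-3.8,0,0],[-0.2,-3.8,0,0],[-0.2,-3.8,0,0],[-0.2,-3.8,0,0]]'
python3 -m jog '[[-0.1,-3.8,0,0],[-0.1,-3.5,0,0],[0,-3,0,0],[0,-1.8,0,0],[0,0,0,0]]'
python3 -m jog '[[0,0,2,0],[0,0,3,0],[0,0,3,0],[0,0,2.5,0],[0,0,1.5,0]]'
python3 -m jog '[[0,0,0,0],[0,0,0,0],[0,0,0,0],[0,0,0,0]]'
```

```text
time: 10.47
eef_pos: [450.7, -43.6, 164.0]
orientation: [-0.002, -0.034, 0.999, 0.001]
ft_force: [1.3, 0.6, -2.3]
gripper_width: 15.6
finger_force: 122.1
time: 10.88
eef_pos: [473.6, -232.8, 163.6]
orientation: [-0.002, -0.034, 0.999, 0.001]
ft_force: [0.3, -0.1, -2.0]
gripper_width: 15.6
finger_force: 122.1
time: 11.3
eef_pos: [484.5, -356.3, 163.0]
orientation: [-0.001, -0.032, 0.999, -0.0]
ft_force: [-0.5, 0.3, -1.6]
gripper_width: 15.7
finger_force: 122.1
time: 11.72
eef_pos: [482.3, -349.0, 40.9]
orientation: [-0.003, -0.034, 0.999, 0.003]
ft_force: [-0.3, -0.3, -1.3]
gripper_width: 15.6
finger_force: 122.3
time: 12.05
eef_pos: [485.8, -352.5, 46.9]
orientation: [0.001, -0.034, 0.999, -0.001]
ft_force: [0.2, -0.1, -1.5]
gripper_width: 15.7
finger_force: 122.3
```

Now I lower it gently until it touches.

```bash
python3 -m jog '[[0,0,0.6,0],[0,0,0.5,0],[0,0,0.3,0],[0,0,0,0],[0,0,0,0]]'
python3 -m jog '[[0,0,0.15,0],[0,0,0,0],[0,0,0,0]]'
```

```text
time: 12.47
eef_pos: [484.8, -351.9, 31.5]
orientation: [-0.0, -0.034, 0.999, 0.0]
ft_force: [-0.5, -0.1, -2.2]
gripper_width: 15.5
finger_force: 122.3
time: 12.72
eef_pos: [485.0, -352.0, 30.3]
orientation: [0.0, -0.034, 0.999, 0.0]
ft_force: [0.0, 0.7, -2.7]
gripper_width: 16.0
finger_force: 122.3
```

```bash
python3 -m jog '[[0,0,0.15,0],[0,0,0,0],[0,0,0,0]]'
python3 -m jog '[[0,0,0.1,0],[0,0,0,0],[0,0,0,0]]'
python3 -m jog '[[0,0,0.1,0],[0,0,0,0],[0,0,0,0]]'
```

```text
time: 12.97
eef_pos: [484.9, -351.9, 28.7]
orientation: [-0.0, -0.034, 0.999, 0.0]
ft_force: [0.5, 0.3, -1.9]
gripper_width: 15.7
finger_force: 122.3
time: 13.22
eef_pos: [485.0, -352.0, 27.7]
orientation: [-0.0, -0.034, 0.999, 0.0]
ft_force: [0.9, -0.2, -2.3]
gripper_width: 15.7
finger_force: 122.3
time: 13.47
eef_pos: [484.9, -351.9, 26.7]
orientation: [-0.0, -0.034, 0.999, 0.0]
ft_force: [0.8, -0.0, -2.0]
gripper_width: 15.8
finger_force: 122.3
```

```bash
python3 -m jog '[[0,0,0.1,0],[0,0,0,0],[0,0,0,0]]'
python3 -m jog '[[0,0,0.1,0],[0,0,0,0],[0,0,0,0]]'
```

```text
time: 13.72
eef_pos: [485.1, -352.1, 26.2]
orientation: [0.0, -0.034, 0.999, -0.0]
ft_force: [-0.2, 1.1, 2.2]
gripper_width: 15.9
finger_force: 123.0
time: 13.97
eef_pos: [485.1, -352.1, 26.0]
orientation: [0.0, -0.034, 0.999, -0.0]
ft_force: [-1.0, 2.1, 7.5]
gripper_width: 15.7
finger_force: 124.0
```

```bash
python3 -m jog '[[0,0,0,0],[0,0,0,0]]' 0 20
python3 -m jog '[[0,0,0,0],[0,0,0,0],[0,0,0,0],[0,0,0,0],[0,0,0,0]]' 0.7 20
python3 -m jog '[[0,0,-0.5,0],[0,0,-1.5,0],[0,0,-3,0],[0,0,-4,0],[0,0,-4,0]]'
python3 -m jog '[[0,0,-4,0],[0,0,-3,0],[0,0,0,0],[0,0,0,0],[0,0,0,0]]'
python3 - <<'E'
from h import *
f=optics.grab_frame("side");g=optics.grab_frame("top")
a=cv2.resize(f["image"][200:300,190:290],(400,400),interpolation=2)
b=cv2.resize(g["image"][140:240,160:400],(800,333),interpolation=2)[:,:]
c=cv2.resize(f["image"][140:240,210:310],(400,400),interpolation=2)
im=np.vstack([np.hstack([a,c]),b]);im=cv2.resize(im,(640,586))
cv2.imwrite("pics/end.png",im[:,:,::-1]);s=ctrl.get_state();print(s["eef_pos"],s["ft_force"])
E
```

```text
time: 14.13
eef_pos: [485.1, -352.1, 26.0]
orientation: [0.0, -0.034, 0.999, -0.0]
ft_force: [-1.2, 2.4, 7.7]
gripper_width: 15.5
finger_force: 124.0
time: 14.55
eef_pos: [485.0, -352.0, 24.6]
orientation: [0.0, -0.034, 0.999, 0.0]
ft_force: [0.6, -0.2, 0.3]
gripper_width: 59.6
finger_force: 0.0
time: 14.97
eef_pos: [484.3, -351.4, 155.5]
orientation: [-0.001, -0.034, 0.999, 0.001]
ft_force: [0.5, -0.6, -0.4]
gripper_width: 60.0
finger_force: 0.0
time: 15.38
eef_pos: [484.5, -351.6, 224.3]
orientation: [-0.0, -0.034, 0.999, 0.0]
ft_force: [-1.1, 0.0, 0.2]
gripper_width: 60.2
finger_force: 0.0
[ 484.09498393 -351.25292981  222.93382138] [-0.56111795 -0.91045183 -0.10053268]
```

View pics/end.png

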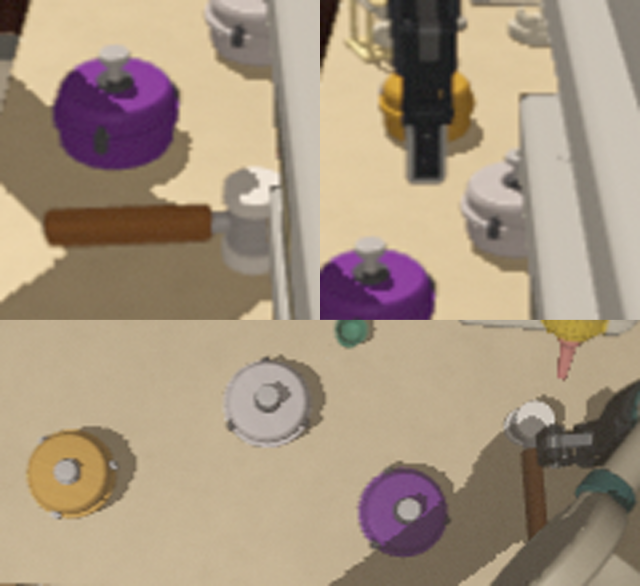

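The mallet stands flat on the worktop with its head at (250,220), and the gripper is clear. The grey and purple flasks are untouched and the brass pin is down, so I'm handing in.

```bash
python3 -c "
from rig import ctrl;print(ctrl.close_job())"
```

```text
the job is handed in; nothing more can be done
None
```

I drove the brass flask's pin home with two mallet blows and a slow 20 N check press, left the grey pin up, set the mallet back upright on the worktop and released it, then handed the job in at about 15.5 s; no verdict came back.

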